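# Set the depth stop of a stoppering press on the first vial

### The job

Set up the stoppering press on the first vial. Stand the vial with the half-inserted stopper in the nest of the carrier and slide the carrier fully home under the ram; then press the lever down until the stopper is home and the resistance clearly firms up, without forcing it, note how far the ram came down, and let the lever rise all the way again. Then slide the stop on its post so that the ram's bracket would just land on it at that same depth, leave the stoppered vial in place under the ram and let go of everything, without disturbing the other things on the bench.

Things in the scene. Friction and masses are not known exactly. Their poses are not given: they have to be found in the camera images.
- press: Hand-lever press, fixed; origin on the bench exactly under the vertical ram axis, x from its front (robot's side) to its column, y to its left seen from the front. In mm: white base plate x -110..140, y -100..125, 18 high; head x -34..115, y -40..40, z 175..260; column x 55..115, y -30..30. Steel stop post, 12 thick, at x 0, y 100, top at z 200; ruled strip behind it.
- lever (a joint): Press lever, rad: 0 = up at rest on its top stop; grows when pressed down, 1.25 at most; 40 mm of ram travel per rad. 180 mm from pivot to knob, towards press -x, 0.6 rad above level at 0. Spring-lifted: 2 to 3 N at the knob in free travel, 4 to 7 N while the stopper slides in, then firm (4 N/mm); 10 to 14 N seats it well, over 30 N forces it.
- knob (a point): Centre of the black ball knob, 34 mm across, on the lever's free end; moves with the lever.
- pivot (a point): Lever's pivot, 125 mm to the right of the ram axis (press frame x 40, y -125, z 215 mm). The lever swings in the upright plane through here along press x.
- ram_foot (a point): Centre of the underside of the ram's foot (26 mm disc on a 22 mm steel rod under the head); 135 mm above the bench with the lever up. The ram slides straight down when the lever is pressed and rises with it.
- bracket (a point): The bracket is a dark bar fixed to the ram just above its foot, reaching to the left; its round eye, 28 mm across, slides over the stop post. This point: centre of the eye's underside, on the post's axis, 14 mm higher than the ram foot's underside; moves with the ram.
- stop_top (a point): Centre of the top face of the stop (dark collar, 30 mm across, 22 mm high) on the stop post, straight under the bracket's eye. The bracket would land on this face.
- stop_tab (a point): Grip point in the stop's tab: a flat bar from the collar towards the press front, 10 mm thick (press y), 16 mm high. This point is 80 mm in front of the post's axis, at mid-height, 11 mm below the stop's top face; the tab ends 15 mm farther to the front.
- stop (a joint): Height of the stop on its post, m: 0 = lowest, stop's top face 58 mm above the bench; up to 0.08. A spring grip holds it where it is left; it slides at about 5 N. It always starts well below the depth wanted.
- carrier (a joint): Sliding vial carrier on the platen, m: 0 = fully out (for loading), 0.10 = fully home, nest under the ram. Slides along press +x with about 1.5 N, with a stop at each end, and stays where it is left. The platen is 76 mm wide; its height differs from job to job (top 28 to 44 mm above the bench: the nest's floor less 6 mm).
- nest (a point): Centre of the nest's floor on the carrier (where the vial's underside stands). The nest's rim is 38 mm inside, 48 mm outside, 6 mm high above the floor; the floor lies 6 mm above the platen's top.
- carrier_post (a point): Centre of the top of the carrier's upright push post, 12 mm thick, 80 mm in front of the nest; the post stands 34 mm above the platen's top.
- vial: Loose amber glass vial, 30 mm across up to 40 mm high, shoulder and neck above, mouth at 58 mm, 20 mm lip; 50 g. Origin at the centre of its underside, z up. Starts upright on the bench, in one of three places among the bottle and the jar. A grey rubber stopper stands in its mouth.
- stopper (a joint): How far the stopper has been pushed in, m: starts between 0 and 0.003, 0.008 = home, its flange on the vial's mouth. It slides stiffly (about 10 to 20 N under the ram) and stays where it is.
- stopper_top (a point): Centre of the stopper's top face (flange 19 mm across, 4 mm thick). With the stopper home it is 62 mm above the vial's underside, before that up to 70 mm.
- bottle: Bystander: white plastic bottle, 56 mm across, 130 mm high, origin under its centre. Leave it alone.
- jar: Bystander: clear jar with white lid, 60 mm across, 70 mm high, origin under its centre. Leave it alone.
- rack: Bystander: black tube rack, 85 x 125 mm, 35 mm high, origin under its centre. Leave it alone.
- beaker: Bystander: empty glass beaker, 52 mm across, 70 mm high, origin under its centre. Leave it alone.
Not all that is in view belongs to the job. Several things have the shape of the vial; the one meant has the colours described above.

How it is judged:
By the outcome, as a careful person would: the job done as asked, in the order asked, and still so for the second after the job is handed in, with the robot touching nothing.
It also fails if it takes over 72 s, if anything falls off the work surface, if the arm or the gripper's body presses on something with over 40 N, if the wrist force passes 120 N, or if a joint passes its speed limit or range.

### The arm

A 6-joint arm with a two-finger parallel gripper is mounted at the origin on the work surface. World frame = base frame: x ahead of the robot, y to its left, z up, the work surface at z = 0. Lengths are in m, angles in degrees, forces in N, time in s.
With the tool pointing down it reaches from about 0.425 to 1.125 m from the base axis. Payload 14.9 kg.
Tool frame: the origin (TCP) lies at the very end of the fingers, on their centre line; the grasp point (between the pads) lies 19 mm behind it (manip.grasp_offset is the distance from the TCP to the grasp point, in m); y points along the fingers, x is the direction in which the jaws open and shut, and the axes are right-handed (so a half turn about y gives the same grasp; the last joint's range is limited). The gripper opens to 91 mm and grips with 3 to 60 N. Pads are 32 mm wide; open, the fingers measure 118 mm over their backs; the gripper's body (76 mm by 178 mm) begins 60 mm behind the grasp point.
Start: joints at [64.899, 21.709, 99.362, -0, 58.929, -1.908], TCP at [0.276, 0.643, 0.214] pointing down, gripper open.
Joint ranges: [-158.91, 158.91], [-42.39, 125.64], [0.06, 152.35], [-60.88, 240.88], [17.5, 164.5], [-176.32, 176.32]. Speed limits (degrees/s): [108.29, 108.29, 136.94, 180, 180, 180].

### API

Orientations are given as a 3x3 rotation matrix whose columns are the frame's x, y, z axes.
In Python, from bench import manip, vision, order gives the robot as it stands.
- The arm moves only by the shell command python3 -m creep 'ROWS' [OPENING] [FORCE]. ROWS is JSON, one flat list of numbers, 4 for each row, row after row: the shift along the world's x, y, z in m, then the turn about the world's z in rad. A call has 1 to 10 rows; each row is the pose to reach, as a shift and turn from the pose commanded when the call began; what a row does not reach only later rows make up. A row lasts 1/10 s, in which the tool goes at most 50 mm and 8.59 degrees, less where a joint would pass 70% of its speed; a pose out of reach is approached as far as the arm can. A call with a gripper value outside its range is refused whole. OPENING is the closure in counts, from 0 (fully open) to 255 (shut), set as the call begins (- or left out, the last holds). The fingers move at their own pace and stop on an object; FORCE is the grip in N (left out, the last holds). Time passes only in rows, so rows that repeat a pose let the fingers close. It gives the time, the measured TCP pose, the force and the opening at its end, in the units of the state.
- manip.read_state(): the state, without advancing time (a new reading comes with each control period).
- vision.grab_frame(name): name is "scene" or "top" or "wrist"; returns (picture, depth): 420x560x3 uint8, blue, green, red; 420x560 float32, m along the optical axis (not along the pixel's ray), 0 where there is no reading.
- vision.camera_info(name): a dict with "fx", "fy", "cx", "cy" (pixels), "R" (3x3) and "t" (3): a world point X has camera coordinates R X + t. Camera axes: x right, y down, z forward; pixel columns grow to the right and rows downward; lengths in m; the calibration is good to about 2 mm. A picture is of the moment at which its call begins: read the wrist's pose just before it. camera_info takes no time and is no camera call; for the wrist camera it gives the pose at the moment of the call.
- order.job_done(): hands the job in, once; it reports no verdict.
Trained networks look in the newest picture that a camera, given by its name, has taken for a name from the list of things; names that differ only in an ending like _2 or _b are one class to them, and where a whole thing is asked for, a point or a joint stands for the part that bears it (a point fixed in the world has none). Each returns a list of dicts, best first, with "confidence" (0 to 1); they miss things now and then, are a little off and sometimes report something else, mostly with a low value. They report only what shows in the picture. A call takes as long as a camera call. They do not tell look-alikes from the thing itself.
- vision.recognise(camera, thing): "location" ([x, y, z] in m, in world coordinates, good to about 4 mm: the middle of the surface that is visible of it).
The state is a dict: "time": time; "qpos": joint angles; "qd": joint speeds; "joint_efforts": joint torques, N m; "eef_pos": TCP position; "tcp_rot": TCP orientation; "wrist_force": force on the tool from outside, world axes, zero at the start; "moment": the same for the moment, N m; "opening": finger opening in m.
Only numpy, scipy, OpenCV 4.12 (cv2) and the standard library are available. Lean on these libraries where they do the work, as an engineer would, in place of code of your own. Each camera call takes 0.05 s, during which the arm holds its last target.

## Working session

There is one attempt and no reset: what is moved stays moved. The work goes in short steps, Python scripts to look and compute and a shell command to move; the robot and the scene stay as the last step left them, time stands still between calls to the robot, and variables do not carry over. Pictures are saved under pics/ and viewed, and the job is handed in when it is done.

```bash
ls; mkdir -p pics
python3 - <<'E'
from bench import manip, vision, order
import cv2
s=manip.read_state();print(s)
for n in ["scene","top","wrist"]:
    p,d=vision.grab_frame(n);cv2.imwrite(f"pics/a_{n}.png",p)
    print(n,vision.camera_info(n))
    if n!="wrist":
        for t in ["vial","press","knob","pivot","ram_foot","bracket","stop_top","stop_tab","nest","carrier_post","stopper_top","bottle","jar","rack","beaker"]:
            r=vision.recognise(n,t)
            print(n,t,[(round(q["confidence"],2),[round(float(v),3) for v in q["location"]]) for q in r[:4]])
print(manip.read_state()["time"])
E
```

```text
pics
{'time': 0.0, 'qpos': array([ 6.48998779e+01,  2.17391625e+01,  9.93978296e+01, -7.76548245e-04,
        5.89293407e+01, -1.90651010e+00]), 'qd': array([-0.02393789, -0.01232937,  0.10380566, -0.04627986, -0.038983  ,
        0.03294354]), 'joint_efforts': array([ 2.20113623e-03, -7.63733125e+01, -4.34355998e+01,  6.51632063e-02,
        4.25203610e-02, -1.12977455e-04]), 'eef_pos': array([0.27549871, 0.64304291, 0.21326117]), 'tcp_rot': array([[ 3.93832718e-01, -4.80596440e-04, -9.19182006e-01],
       [ 9.19181403e-01, -1.05332421e-03,  3.93833010e-01],
       [-1.15747140e-03, -9.99999330e-01,  2.69217735e-05]]), 'wrist_force': array([-0.43975606, -0.10188821,  0.39125321]), 'moment': array([0.01261604, 0.03341682, 0.01610096]), 'opening': 0.09125459667945876}
scene {'fx': 534.9883095397947, 'fy': 534.9883095397947, 'cx': 276.65069351459755, 'cy': 209.1249162798986, 'R': array([[-0.98450591,  0.17452512,  0.01700312],
       [ 0.09776181,  0.62679224, -0.77302918],
       [-0.14557043, -0.75938954, -0.63414255]]), 't': array([0.52784367, 0.10605119, 1.60300578])}
scene vial [
[... 1653 characters left out ...]
op_tab [(0.65, [0.599, 0.109, 0.058]), (0.44, [0.623, 0.054, 0.161])]
top nest [(0.58, [0.528, 0.015, 0.043])]
top carrier_post [(0.86, [0.536, 0.012, 0.049])]
top stopper_top []
top bottle [(0.69, [0.564, 0.348, 0.087])]
top jar [(0.87, [0.429, -0.36, 0.072])]
top rack [(0.9, [0.629, -0.359, 0.037])]
top beaker [(0.81, [0.405, 0.194, 0.03])]
wrist {'fx': 369.55945615793246, 'fy': 369.55945615793246, 'cx': 283.74975480578877, 'cy': 210.51890159286893, 'R': array([[ 3.93943900e-01,  9.19134414e-01,  3.64122754e-04],
       [ 8.90606295e-01, -3.81814533e-01,  2.47058880e-01],
       [ 2.27219346e-01, -9.70030487e-02, -9.69000401e-01]]), 't': array([-0.7001948 , -0.02827459,  0.38952203])}
1.65
```

View pics/a_scene.png

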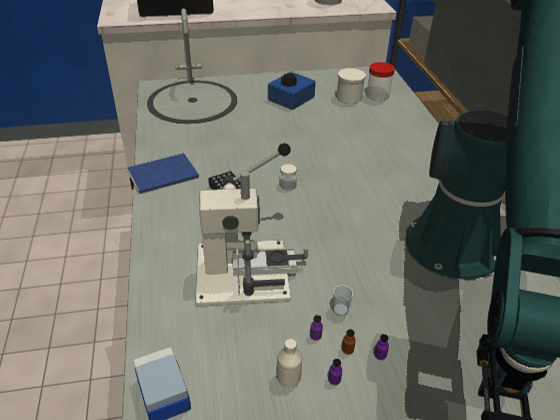

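View pics/a_top.png

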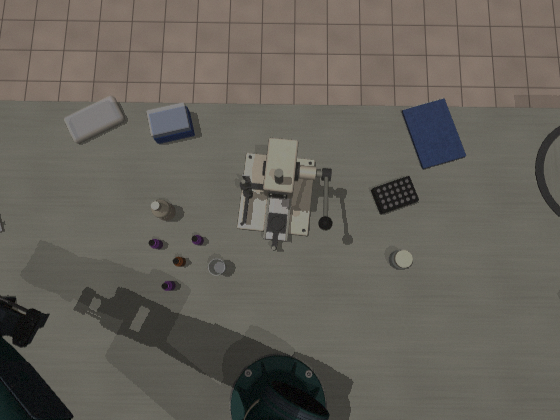

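View pics/a_wrist.png

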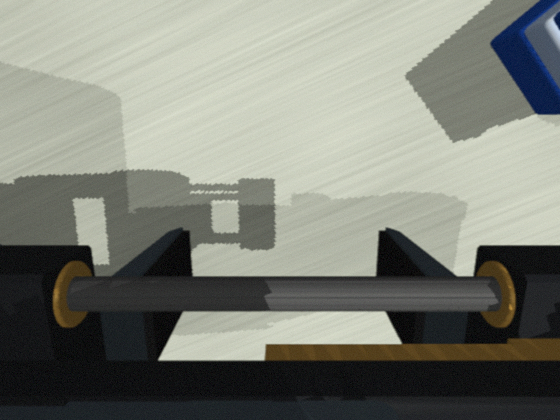

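The amber vial is at scene (348,342) and top (180,261). The purple look-alikes are at scene (317,327), (382,346) and (335,371). Only the orange-brown one fits the description. I'll confirm that in a crop and measure it.

```bash
cat > h.py <<'E'
import numpy as np, cv2
from bench import manip, vision
def grab(n,tag=None):
    ci=vision.camera_info(n); p,d=vision.grab_frame(n)
    if tag: cv2.imwrite(f"pics/{tag}.png",p); np.savez(f"{tag}.npz",p=p,d=d,**ci)
    return p,d,ci
def cloud(d,ci):
    v,u=np.indices(d.shape); X=np.stack([(u-ci["cx"])/ci["fx"]*d,(v-ci["cy"])/ci["fy"]*d,d],-1)
    W=(X-ci["t"])@ci["R"]; W[d<=0]=np.nan; return W
def proj(X,ci):
    c=ci["R"]@np.array(X)+ci["t"]; return np.array([ci["fx"]*c[0]/c[2]+ci["cx"],ci["fy"]*c[1]/c[2]+ci["cy"]])
E
python3 - <<'E'
from h import *
for n,tag,b in [("scene","b_scene",(180,180,410,400)),("top","b_top",(140,120,350,290))]:
    p,d,ci=grab(n,tag); W=cloud(d,ci)
    x0,y0,x1,y1=b
    cv2.imwrite(f"pics/{tag}_c.png",cv2.resize(p[y0:y1,x0:x1],None,fx=2.6,fy=2.6,interpolation=cv2.INTER_CUBIC))
    hsv=cv2.cvtColor(p,cv2.COLOR_BGR2HSV); H,S,V=cv2.split(hsv)
    m=(H<18)&(S>130)&(V>40)
    k,l,st,c=cv2.connectedComponentsWithStats(m.astype(np.uint8))
    for i in range(1,k):
        if st[i,4]>20:
            w=W[l==i]; print(n,st[i],c[i].round(),np.nanmedian(w,0).round(3),np.nanmax(w,0).round(3),np.nanmin(w,0).round(3))
E
```

```text
scene [370  62  25  15 310] [382.  69.] [-0.074 -0.933  0.129] [-0.025 -0.884  0.138] [-0.608 -2.048 -0.392]
scene [342 334  13  20 197] [348. 344.] [0.421 0.322 0.037] [0.432 0.329 0.068] [ 0.389  0.278 -0.001]
top [175 257   8   9  43] [179. 261.] [0.413 0.305 0.046] [0.428 0.319 0.066] [0.403 0.298 0.038]
```

```bash
ls pics
```

```text
a_scene.png
a_top.png
a_wrist.png
b_scene.png
b_scene_c.png
b_top.png
b_top_c.png
```

View pics/b_scene_c.png

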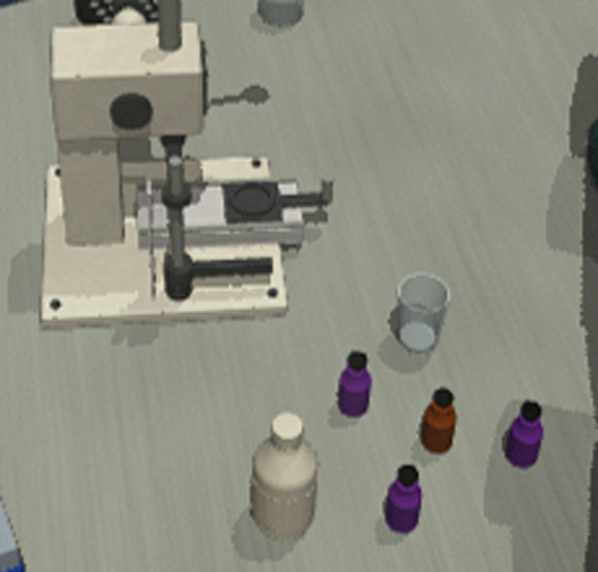

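View pics/b_top_c.png

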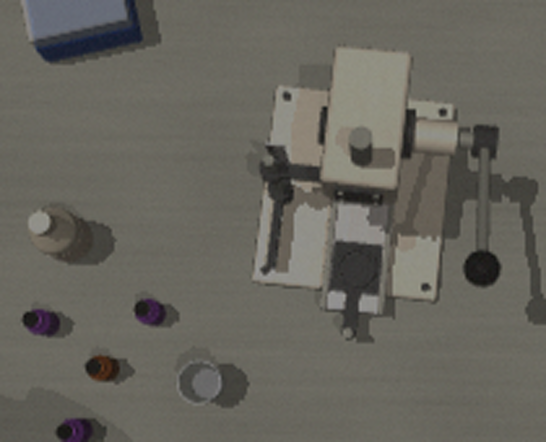

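The crop confirms it: the amber one at scene (348,342) is the vial, and the three purple ones are decoys. Next I'll fit the press pose from the depth data.

Run:
```python
from h import *
for tag in ["b_top","b_scene"]:
    z=np.load(tag+".npz"); ci={k:z[k] for k in["fx","fy","cx","cy","R","t"]}; W=cloud(z["d"],ci); p=z["p"]
    box=(W[...,0]>.4)&(W[...,0]<.85)&(abs(W[...,1])<.2)
    for nm,lo,hi in [("bench",-.01,.008),("base",.013,.023),("head",.25,.27)]:
        m=box&(W[...,2]>lo)&(W[...,2]<hi)
        if nm=="base": m&= p.min(-1)>60
        k,l,st,c=cv2.connectedComponentsWithStats(m.astype(np.uint8))
        if nm=="head":m=l==1+np.argmax(st[1:,4])
        w=W[m]; print(tag,nm,len(w),np.median(w[:,2]).round(4))
        if nm!="bench":
            r=cv2.minAreaRect(w[:,:2].astype(np.float32)); print(r)
    # dark things z 
    m=box&(W[...,2]>.3); print("knob?",np.nanmean(W[m],0), m.sum())
    # platen: light pts z .025-.06
    m=box&(W[...,2]>.026)&(W[...,2]<.052)&(abs(W[...,1]-.015)<.05)
    h,e=np.histogram(W[m][:,2],bins=13,range=(.026,.052));print(h,e.round(3))
```

```text
b_top bench 10164 0.0004
b_top base 2403 0.0183
((0.5840811729431152, 0.04485669732093811), (0.27051255106925964, 0.35855263471603394), 84.72960662841797)
b_top head 1500 0.2601
((0.6626243591308594, 0.0017973780632019043), (0.0799165591597557, 0.14561106264591217), 84.72123718261719)
knob? [ 0.54246716 -0.06974153  0.32611534] 267
[  1   0   2  14  59  94 167 171 179 147 116  56  30] [0.026 0.028 0.03  0.032 0.034 0.036 0.038 0.04  0.042 0.044 0.046 0.048
 0.05  0.052]
b_scene bench 9815 -0.0014
b_scene base 2692 0.0167
((0.5845785140991211, 0.044819176197052), (0.27175047993659973, 0.36196714639663696), 84.15156555175781)
b_scene head 1169 0.258
((0.6651393175125122, 0.0029007457196712494), (0.08679056912660599, 0.144993394613266), 85.63662719726562)
knob? [ 0.56176247 -0.04978599  0.31959583] 284
[ 40  33  41  85 152 215 207 225 170 117  75  48  34] [0.026 0.028 0.03  0.032 0.034 0.036 0.038 0.04  0.042 0.044 0.046 0.048
 0.05  0.052]
```

```bash
cat >> h.py <<'E'
def box(x0,x1,y0,y1,z): return [(x0,y0,z),(x1,y0,z),(x1,y1,z),(x0,y1,z)]
def w(P,pose):
    x,y,a=pose;c,s=np.cos(a),np.sin(a);P=np.array(P,float)/1000
    return np.array([x+c*P[0]-s*P[1],y+s*P[0]+c*P[1],P[2]])
def circ(x,y,z,r): return [(x+r*np.cos(t),y+r*np.sin(t),z) for t in np.linspace(0,6.28,24)]
def overlay(tag,pose,b,f,shapes,out):
    z=np.load(tag+".npz"); ci={k:z[k] for k in["fx","fy","cx","cy","R","t"]}
    x0,y0,x1,y1=b
    im=cv2.resize(z["p"][y0:y1,x0:x1],None,fx=f,fy=f,interpolation=cv2.INTER_CUBIC)
    for s,col in shapes:
        q=np.array([(proj(w(P,pose),ci)-[x0,y0]+.5)*f-.5 for P in s])
        cv2.polylines(im,[q.round().astype(np.int32)],True,col,1)
    cv2.imwrite("pics/"+out+".png",im)
E
python3 - <<'E'
from h import *
pose=(0.6227,0.0057,np.radians(-5.3))
S=[(box(-110,140,-100,125,18),(0,255,0)),(box(-34,115,-40,40,260),(0,0,255)),(circ(0,100,200,6),(255,0,255)),(circ(-108.6,-125,316,17),(255,255,0)),(circ(-100,0,46,19),(0,255,255)),(circ(-180,0,74,6),(0,255,255))]
overlay("b_top",pose,(220,110,360,270),4,S,"ov_t")
overlay("b_scene",pose,(180,130,330,310),3.3,S,"ov_s")
E
```

```text
(no output)
```

View pics/ov_t.png

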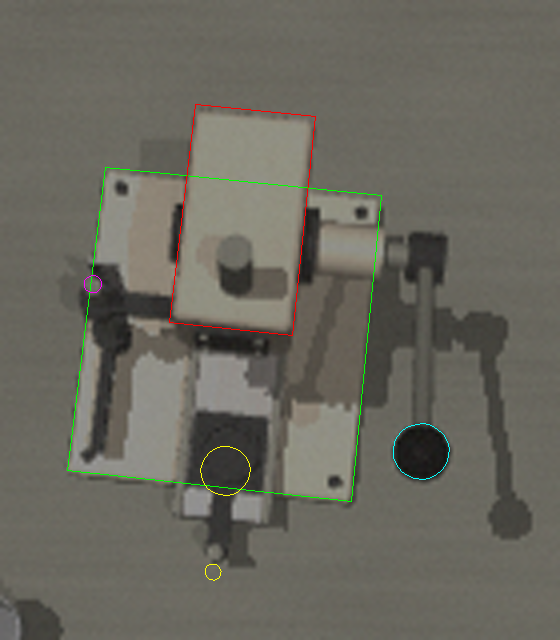

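View pics/ov_s.png

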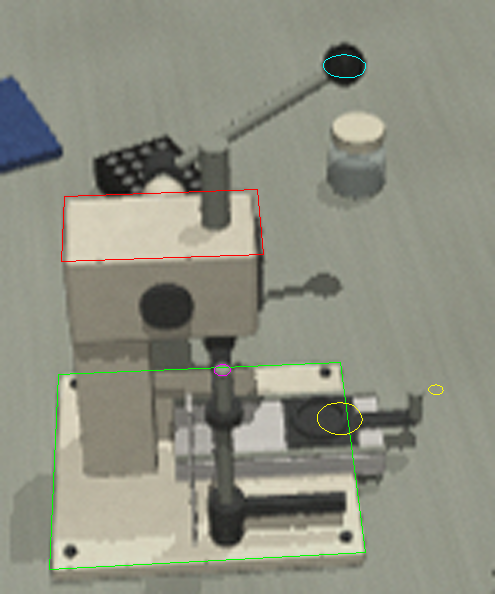

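Pose fit is good: ram axis ≈(0.623,0.006), yaw ≈−5.3°. The head, base, post and knob outlines all line up. The carrier isn't quite fully out; its post is at top (215,551) in the 4x crop. Now I'll hover over the vial.

```bash
python3 -m creep '[0.016,-0.037,0,0.1, 0.032,-0.074,0,0.2, 0.048,-0.111,0,0.312, 0.064,-0.148,0,0.312, 0.080,-0.185,0,0.312, 0.096,-0.222,0,0.312, 0.112,-0.259,-0.01,0.312, 0.126,-0.296,-0.02,0.312, 0.14,-0.33,-0.03,0.312]' 0 20
python3 - <<'E'
from h import *
p,d,ci=grab("wrist","c_w"); print(manip.read_state()["eef_pos"],manip.read_state()["tcp_rot"][:,0])
W=cloud(d,ci)
H,S,V=cv2.split(cv2.cvtColor(p,cv2.COLOR_BGR2HSV)); m=(H<18)&(S>130)&(V>40)
k,l,st,c=cv2.connectedComponentsWithStats(m.astype(np.uint8))
for i in range(1,k):
    if st[i,4]>100: print(st[i],c[i],np.nanmedian(W[l==i],0))
for t in ["vial","stopper_top"]: print([(q["confidence"],q["location"]) for q in vision.recognise("wrist",t)])
E
```

```text
time: 2.65
eef_pos: [0.4161, 0.3119, 0.1838]
tcp_rot: [[0.093, 0.0, -0.996], [0.996, 0.0, 0.093], [0.0, -1.0, -0.0]]
wrist_force: [-0.0, 1.4, 0.4]
opening: 0.0917
[0.4163944  0.30819508 0.18208929] [ 0.09334647  0.99563153 -0.0020724 ]
[264 179  30  34 606] [279.21287129 193.78547855] [0.40955163 0.30897885 0.04512192]
[(0.92, [0.4102, 0.3126, 0.0463]), (0.9, [0.3406, 0.3367, 0.0614]), (0.88, [0.4636, 0.3796, 0.0434]), (0.62, [0.4718, 0.2647, 0.0362])]
[(0.95, [0.343, 0.3354, 0.0693]), (0.94, [0.4175, 0.3154, 0.0712]), (0.6, [0.4667, 0.3805, 0.0728])]
```

View pics/c_w.png

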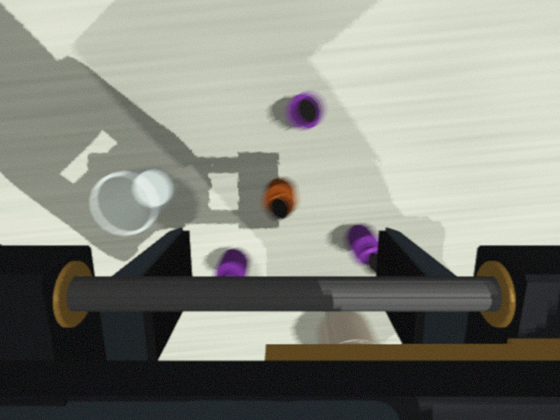

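Run:
```python
from h import *
z=np.load("c_w.npz"); ci={k:z[k] for k in["fx","fy","cx","cy","R","t"]}; p=z["p"]; W=cloud(z["d"],ci)
g=p.max(-1); sub=np.zeros(g.shape,bool); sub[192:225,264:300]=1
m=sub&(g<60)
k,l,st,c=cv2.connectedComponentsWithStats(m.astype(np.uint8)); i=1+np.argmax(st[1:,4]); print(st[i],c[i])
w_=W[l==i]; print(np.nanmedian(w_,0), np.nanpercentile(w_[:,2],[5,50,90]))
C=-ci["R"].T@ci["t"]
def at(u,v,zz):
    r=ci["R"].T@np.array([(u-ci["cx"])/ci["fx"],(v-ci["cy"])/ci["fy"],1]); return C+r*(zz-C[2])/r[2]
for zz in (.064,.068): print(zz,at(*c[i],zz))
cv2.imwrite("pics/c_w_c.png",cv2.resize(p[170:230,250:310],None,fx=8,fy=8))
z=np.load("b_scene.npz"); ci2={k:z[k] for k in["fx","fy","cx","cy","R","t"]}
for zz in (0,.02,.04,.07): print(zz,proj((.416,.312,zz),ci2))
cv2.imwrite("pics/c_s_c.png",cv2.resize(z["p"][315:365,325:375],None,fx=10,fy=10))
```

```text
[271 199  17  19 256] [278.7265625  208.27734375]
[0.41854002 0.30760958 0.06821128] [0.03102318 0.06821128 0.06909063]
0.064 [0.41925168 0.30749015 0.064     ]
0.068 [0.41826434 0.30763567 0.068     ]
0 [347.43821027 349.3874636 ]
0.02 [348.27336405 344.36571137]
0.04 [349.12506605 339.24445521]
0.07 [350.43473911 331.36943412]
```

View pics/c_w_c.png

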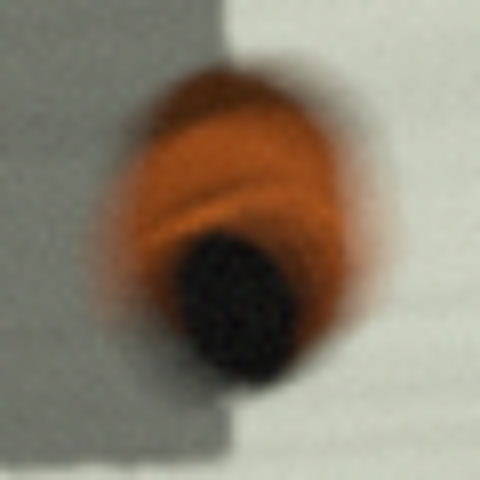

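View pics/c_s_c.png

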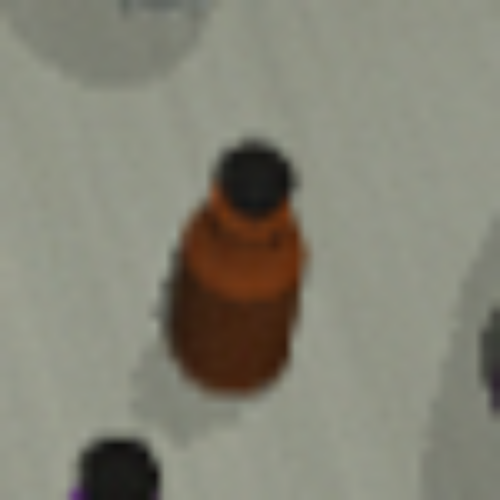

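Run:
```python
from h import *
s=manip.read_state();print(s["eef_pos"],s["time"])
p,d,ci=grab("wrist","d_w"); W=cloud(d,ci); print(manip.read_state()["eef_pos"])
g=p.max(-1); sub=np.zeros(g.shape,bool); sub[185:235,255:310]=1
m=sub&(g<60)
k,l,st,c=cv2.connectedComponentsWithStats(m.astype(np.uint8)); i=1+np.argmax(st[1:,4]); print(st[i],c[i])
w_=W[l==i]; print(np.nanmedian(w_,0))
C=-ci["R"].T@ci["t"]
r=ci["R"].T@np.array([(c[i][0]-ci["cx"])/ci["fx"],(c[i][1]-ci["cy"])/ci["fy"],1]); print(C+r*(.066-C[2])/r[2])
```

```text
[0.4160176  0.31189785 0.18359274] 2.8
[0.41598945 0.31307598 0.18403097]
[273 197  22  21 369] [283.51490515 206.8401084 ]
[0.41709477 0.31148696 0.06826208]
[0.41763604 0.3114432  0.066     ]
```

```bash
python3 -m creep '[0.0015,-0.001,-0.045,0, 0.0015,-0.001,-0.09,0, 0.0015,-0.001,-0.13,0, 0.0015,-0.001,-0.155,0, 0.0015,-0.001,-0.171,0, 0.0015,-0.001,-0.171,0]' 0 20
python3 -m creep '[0,0,0,0, 0,0,0,0, 0,0,0,0, 0,0,0,0, 0,0,0,0, 0,0,0,0]' 255 20
```

```text
time: 3.45
eef_pos: [0.416, 0.3129, 0.0113]
tcp_rot: [[0.092, -0.002, -0.996], [0.996, -0.002, 0.092], [-0.002, -1.0, 0.002]]
wrist_force: [-0.6, -0.3, 0.3]
opening: 0.0914
time: 4.05
eef_pos: [0.4173, 0.3125, 0.0132]
tcp_rot: [[0.093, 0.0, -0.996], [0.996, 0.0, 0.093], [0.0, -1.0, -0.0]]
wrist_force: [1.0, 0.2, 0.2]
opening: 0.0459
```

```bash
python3 -m creep '[0,0,0,0, 0,0,0,0, 0,0,0,0, 0,0,0,0, 0,0,0,0]'
```

```text
time: 4.55
eef_pos: [0.4172, 0.3124, 0.0129]
tcp_rot: [[0.093, -0.0, -0.996], [0.996, -0.0, 0.093], [-0.0, -1.0, 0.0]]
wrist_force: [0.6, -1.5, 0.9]
opening: 0.0294
```

```bash
python3 -m creep '[0,0,0.045,0, 0,0,0.09,0, 0.015,-0.035,0.12,0, 0.03,-0.075,0.14,0, 0.05,-0.115,0.157,0, 0.07,-0.155,0.157,0, 0.085,-0.195,0.157,0, 0.1,-0.235,0.157,0, 0.112,-0.27,0.157,0, 0.12,-0.298,0.157,0]'
python3 -m creep '[0,0,0,0, 0,0,0,0, 0,0,0,0]'
python3 - <<'E'
from h import *
s=manip.read_state();print(s["eef_pos"],s["time"],s["wrist_force"],s["opening"])
p,d,ci=grab("wrist","e_w")
for t in ["nest","carrier_post","stop_tab"]: print(t,[(q["confidence"],q["location"]) for q in vision.recognise("wrist",t)])
p,d,ci=grab("scene","e_s");
E
```

```text
time: 5.55
eef_pos: [0.5377, 0.0124, 0.1699]
tcp_rot: [[0.094, 0.0, -0.996], [0.996, -0.0, 0.094], [-0.0, -1.0, -0.0]]
wrist_force: [0.8, 0.9, -0.5]
opening: 0.0292
time: 5.85
eef_pos: [0.5368, 0.0151, 0.1698]
tcp_rot: [[0.092, -0.0, -0.996], [0.996, 0.0, 0.092], [0.0, -1.0, 0.0]]
wrist_force: [0.5, -0.4, -0.6]
opening: 0.0296
[0.53682586 0.01509681 0.16978581] 5.85 [ 0.47387628 -0.39169463 -0.57273057] 0.02959382727674056
nest [(0.71, [0.5302, 0.0136, 0.0482])]
carrier_post [(0.68, [0.5252, 0.0194, 0.0431])]
stop_tab [(0.58, [0.5557, 0.1082, 0.0543])]
```

View pics/e_w.png

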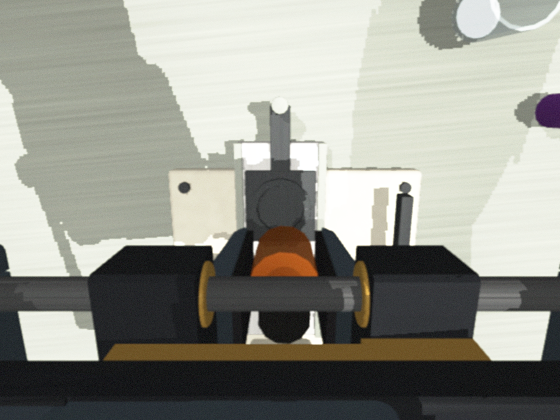

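View pics/e_s.png

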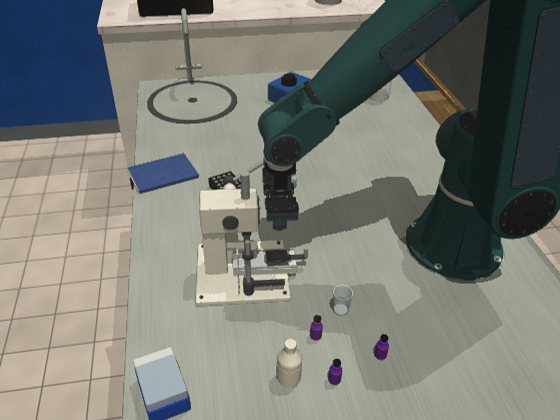

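Vial is held at (285,270). The wrist view shows the nest ring around (281,205) and the push post top at (280,105). Measuring both.

Run:
```python
from h import *
z=np.load("e_w.npz"); ci={k:z[k] for k in["fx","fy","cx","cy","R","t"]}; p=z["p"]; W=cloud(z["d"],ci)
pose=(0.6227,0.0057,np.radians(-5.3)); c,s=np.cos(pose[2]),np.sin(pose[2])
def P(X): dx,dy=X[...,0]-pose[0],X[...,1]-pose[1]; return np.stack([c*dx+s*dy,-s*dx+c*dy,X[...,2]],-1)*1000
Q=P(W)
for nm,(u0,u1,v0,v1) in dict(platenL=(300,316,146,163),platenL2=(250,268,146,163),plateR=(318,322,175,225),base=(335,365,175,235),post=(275,284,101,108),floor=(270,292,195,215),block=(250,258,175,190),bench=(100,160,180,230)).items():
    q=Q[v0:v1,u0:u1].reshape(-1,3); print(nm,np.nanmedian(q,0).round(1),np.nanstd(q,0).round(1))
cv2.imwrite("pics/e_w_c.png",cv2.resize(p[90:245,160:430],None,fx=2.9,fy=2.9,interpolation=cv2.INTER_CUBIC))
g=cv2.createCLAHE(4,(4,4)).apply(p.max(-1)); cv2.imwrite("pics/e_w_n.png",cv2.resize(np.clip(p[160:240,235:330].astype(int)*3,0,255).astype(np.uint8),None,fx=7,fy=7))
```

```text
platenL [-125.6   20.4   38.6] [4.  3.8 0.8]
platenL2 [-125.5  -18.9   38.6] [4.  4.2 0.7]
plateR [-88.6  30.9  42.7] [12.2  1.   0.7]
base [-78.5  60.4  18. ] [16.   7.8  3.9]
post [-163.5   -1.9   72.5] [1.3 1.8 0.6]
floor [-85.1  -1.7  44.6] [4.9 5.2 0.7]
block [-103.5  -23.3   44.7] [3.5 1.9 0.8]
bench [-7.420e+01 -1.446e+02 -1.000e-01] [14.  16.5  0.7]
```

View pics/e_w_n.png

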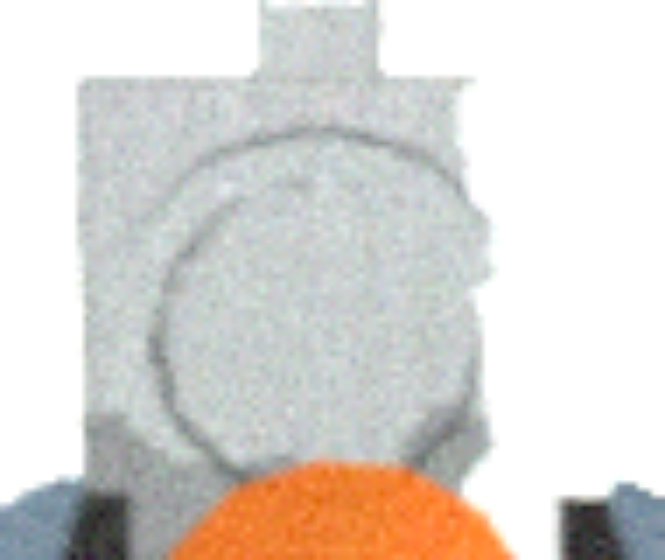

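Run:
```python
from h import *
z=np.load("e_w.npz"); ci={k:z[k] for k in["fx","fy","cx","cy","R","t"]}; p=z["p"]
C=-ci["R"].T@ci["t"]
def at(u,v,zz):
    r=ci["R"].T@np.array([(u-ci["cx"])/ci["fx"],(v-ci["cy"])/ci["fy"],1]); return C+r*(zz-C[2])/r[2]
pose=(0.6227,0.0057,np.radians(-5.3)); c,s=np.cos(pose[2]),np.sin(pose[2])
def P(X): dx,dy=X[0]-pose[0],X[1]-pose[1]; return (np.array([c*dx+s*dy,-s*dx+c*dy,X[2]])*1000).round(1)
for u,v,zz in [(280,206.4,.0446),(279.8,104.5,.0726),(246.5,160,.0446)]: X=at(u,v,zz); print(X.round(4),P(X))
T=np.array([.5375,.014,.170]); print("tcp px",proj(T,ci),proj(T+[0,0,.02],ci), P(T))
m=(p[...,2]>p[...,0]*2.0)&(p[...,2]>90)
for v in range(230,278,6):
    u=np.where(m[v,240:330])[0]; print(v, u.min()+240,u.max()+240,(u.min()+u.max())/2+240) if len(u) else 0
# platen edges
g=p.min(-1)
for v in (150,158): 
    r=g[v,225:340]; print(v,''.join('#' if x>200 else '.' for x in r))
# predicted platen edges
for y in(-38,38): print(proj(w((-125,y,38.6),pose),ci))
# base plate front edge corners predicted
print([proj(w(q,pose),ci).round(1) for q in [(-110,125,18),(-110,-100,18)]])
```

```text
[0.5397 0.0117 0.0446] [-83.2  -1.7  44.6]
[0.4601 0.0194 0.0726] [-163.1   -1.4   72.6]
[ 0.4992 -0.0113  0.0446] [-121.4  -28.4   44.6]
tcp px [281.8372084  261.68829599] [281.62899773 278.95687015] [-85.6   0.4 170. ]
236 305 305 305.0
242 260 308 284.0
248 258 310 284.0
254 257 311 284.0
260 255 313 284.0
266 254 314 284.0
272 252 316 284.0
150 .........####################################....................##################################################
158 .........####.....###########################.....................#################################################
[235.22652005 154.67022473]
[328.83533267 154.66768762]
[array([424.8, 169.5]), array([168. , 169.5])]
```

View pics/e_w_c.png

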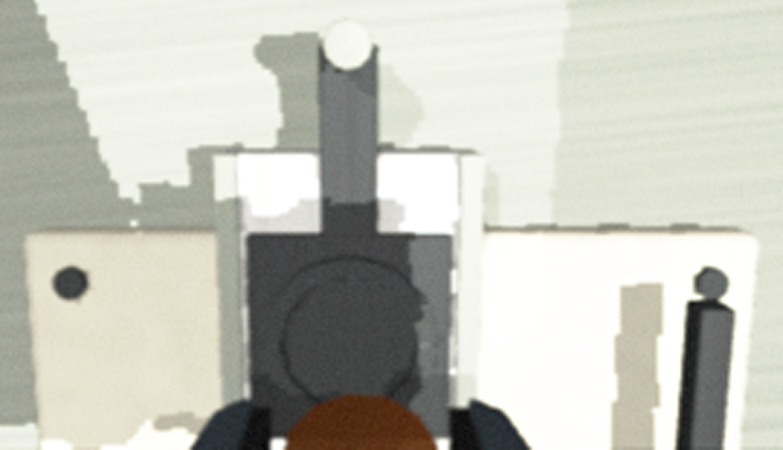

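```bash
python3 -m creep '[0.002,-0.003,-0.035,0, 0.002,-0.003,-0.07,0, 0.002,-0.003,-0.07,0, 0.002,-0.003,-0.07,0, 0.002,-0.003,-0.07,0]'
python3 - <<'E'
from h import *
s=manip.read_state();print(s["eef_pos"],s["time"],s["wrist_force"],s["opening"])
p,d,ci=grab("wrist","f_w"); print(manip.read_state()["eef_pos"])
m=(p[...,2]>p[...,0]*2.0)&(p[...,2]>90)
for v in range(230,278,8):
    u=np.where(m[v,230:340])[0]; print(v, u.min()+230,u.max()+230,(u.min()+u.max())/2+230) if len(u) else 0
cv2.imwrite("pics/f_w_n.png",cv2.resize(np.clip(p[90:290,180:390].astype(int)*2,0,255).astype(np.uint8),None,fx=3,fy=3))
E
```

```text
time: 6.6
eef_pos: [0.5402, 0.0116, 0.1016]
tcp_rot: [[0.092, 0.002, -0.996], [0.996, -0.0, 0.092], [0.0, -1.0, -0.002]]
wrist_force: [0.3, -0.1, -0.6]
opening: 0.0293
[0.5401883  0.01157536 0.10158289] 6.6 [ 0.34286366 -0.13788488 -0.58984794] 0.02934054178513444
[0.54027511 0.01154174 0.10167452]
246 308 308 308.0
254 270 312 291.0
262 258 311 284.5
270 252 316 284.0
```

View pics/f_w_n.png

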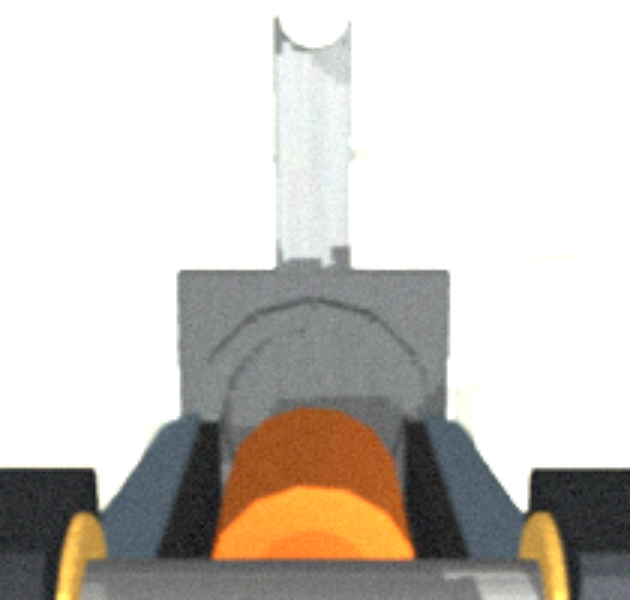

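Run:
```python
from h import *
z=np.load("f_w.npz"); ci={k:z[k] for k in["fx","fy","cx","cy","R","t"]}; p=z["p"];W=cloud(z["d"],ci)
C=-ci["R"].T@ci["t"]
def at(u,v,zz):
    r=ci["R"].T@np.array([(u-ci["cx"])/ci["fx"],(v-ci["cy"])/ci["fy"],1]); return C+r*(zz-C[2])/r[2]
pose=(0.6227,0.0057,np.radians(-5.3)); c,s=np.cos(pose[2]),np.sin(pose[2])
def P(X): dx,dy=X[0]-pose[0],X[1]-pose[1]; return (np.array([c*dx+s*dy,-s*dx+c*dy,X[2]])*1000).round(1)
print("vial front",P(at(284,226,.0885)),"tcp",P(np.array([.5402,.0116,.1])))
print("post front-near edge",P(at(284,90+48/3,.0726)),"outer rim front",P(at(284,90+299/3,.0506)), "outer at floor",P(at(284,90+299/3,.0446)),"block edge",P(at(284,180.3,.0446)))
print("inner floor front guess",P(at(284,90+330/3,.0446)))
H=(W[150:240,180:390]);print(np.nanmedian(H[30:50,25:75].reshape(-1,3),0))
```

```text
vial front [-96.3  -1.7  88.5] tcp [-82.7  -1.7 100. ]
post front-near edge [-156.6   -1.7   72.6] outer rim front [-108.    -1.7   50.6] outer at floor [-106.8   -1.7   44.6] block edge [-112.7   -1.7   44.6]
inner floor front guess [-100.1   -1.7   44.6]
[ 0.5149726  -0.02049422  0.04193659]
```

```bash
python3 -m creep '[-0.0007,0,-0.02,0, -0.0007,0,-0.034,0, -0.0007,0,-0.038,0, -0.0007,0,-0.0395,0, -0.0007,0,-0.0395,0]'
python3 -m creep '[0,0,-0.001,0, 0,0,-0.002,0, 0,0,-0.002,0]'
```

```text
time: 7.15
eef_pos: [0.5387, 0.0114, 0.0608]
tcp_rot: [[0.093, 0.0, -0.996], [0.996, -0.0, 0.093], [0.0, -1.0, -0.0]]
wrist_force: [0.7, 0.0, -1.1]
opening: 0.0294
time: 7.45
eef_pos: [0.5386, 0.0114, 0.0586]
tcp_rot: [[0.093, 0.0, -0.996], [0.996, -0.0, 0.093], [-0.0, -1.0, -0.0]]
wrist_force: [-0.3, -0.1, 0.2]
opening: 0.0295
```

```bash
python3 -m creep '[0,0,-0.001,0, 0,0,-0.001,0]'
python3 -m creep '[0,0,-0.001,0, 0,0,-0.001,0]'
python3 - <<'E'
from h import *
grab("scene","g_s"); p=cv2.imread("pics/g_s.png"); cv2.imwrite("pics/g_sc.png",cv2.resize(p[210:310,190:330],None,fx=5.5,fy=5.5,interpolation=cv2.INTER_CUBIC))
E
```

```text
time: 7.65
eef_pos: [0.5386, 0.0114, 0.0575]
tcp_rot: [[0.093, 0.0, -0.996], [0.996, 0.0, 0.093], [0.0, -1.0, -0.0]]
wrist_force: [-0.3, 0.0, 0.6]
opening: 0.0296
time: 7.85
eef_pos: [0.5398, 0.0114, 0.0575]
tcp_rot: [[0.093, 0.002, -0.996], [0.996, -0.0, 0.093], [0.0, -1.0, -0.002]]
wrist_force: [-0.2, -0.9, 12.0]
opening: 0.0296
```

View pics/g_sc.png

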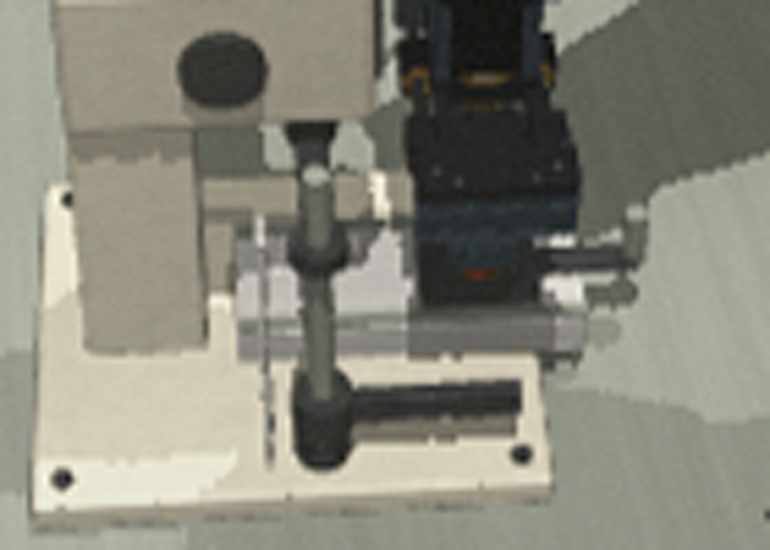

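```bash
python3 -m creep '[0,0,0.001,0, 0,0,0.001,0, 0,0,0.001,0, 0,0,0.001,0, 0,0,0.001,0, 0,0,0.001,0, 0,0,0.001,0]' 0
python3 -m creep '[0,0,0.02,0, 0,0,0.05,0, -0.01,0,0.09,0, -0.03,0,0.11,0, -0.05,0,0.11,0, -0.05,0,0.11,0, -0.05,0,0.11,0]'
python3 - <<'E'
from h import *
s=manip.read_state();print(s["eef_pos"],s["time"],s["wrist_force"],s["opening"])
p,d,ci=grab("wrist","h_w"); grab("scene","h_s"); p=cv2.imread("pics/h_s.png"); cv2.imwrite("pics/h_sc.png",cv2.resize(p[210:310,190:330],None,fx=5.5,fy=5.5,interpolation=cv2.INTER_CUBIC))
E
```

```text
time: 8.6
eef_pos: [0.5385, 0.0114, 0.0574]
tcp_rot: [[0.093, -0.0, -0.996], [0.996, -0.0, 0.093], [-0.0, -1.0, 0.0]]
wrist_force: [-0.2, 0.3, -0.3]
opening: 0.0827
time: 9.3
eef_pos: [0.4887, 0.0114, 0.1675]
tcp_rot: [[0.093, 0.0, -0.996], [0.996, -0.0, 0.093], [0.0, -1.0, -0.0]]
wrist_force: [0.4, 0.2, -0.5]
opening: 0.0911
[0.48868981 0.01142228 0.1675333 ] 9.3 [ 0.39113064  0.18900769 -0.50905644] 0.09114128676212652
```

View pics/h_w.png

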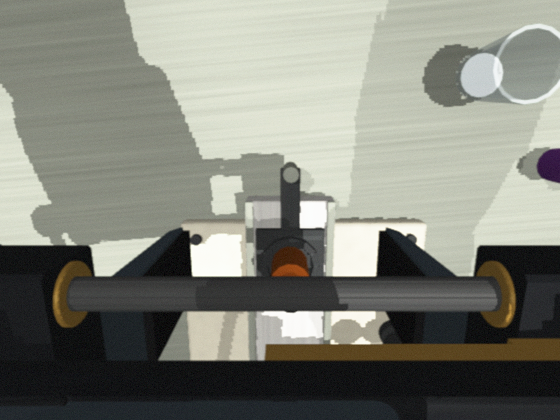

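View pics/h_sc.png

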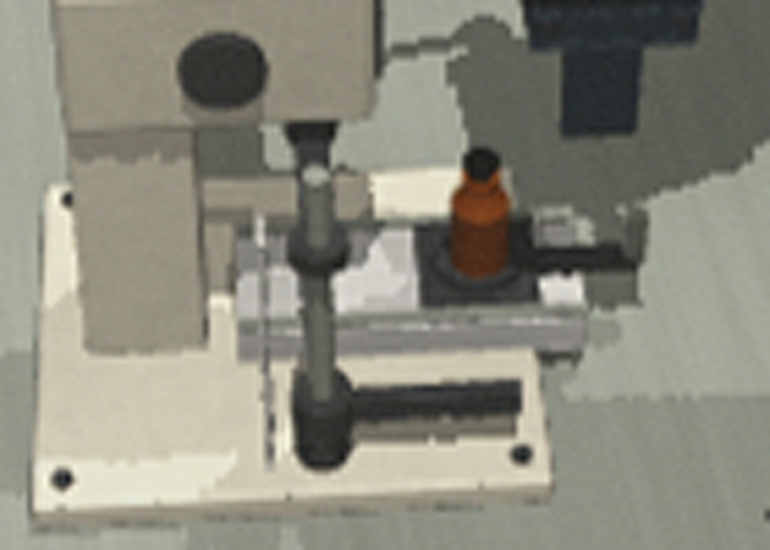

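Vial stands upright in the nest. Next I'll close the gripper, go down in front of the push post and push the carrier home.

```bash
python3 -m creep '[-0.028,0.005,0,0, -0.056,0.01,0,0, -0.056,0.01,-0.03,0, -0.056,0.01,-0.07,0, -0.056,0.01,-0.1,0, -0.056,0.01,-0.112,0, -0.056,0.01,-0.112,0]' 255 20
python3 -m creep '[0,0,0,0, 0,0,0,0, 0,0,0,0, 0,0,0,0]'
python3 - <<'E'
from h import *
s=manip.read_state();print(s["eef_pos"],s["time"],s["wrist_force"],s["opening"])
grab("scene","i_s"); p=cv2.imread("pics/i_s.png"); cv2.imwrite("pics/i_sc.png",cv2.resize(p[210:310,190:330],None,fx=5.5,fy=5.5,interpolation=cv2.INTER_CUBIC))
E
```

```text
time: 10.1
eef_pos: [0.4319, 0.0214, 0.0541]
tcp_rot: [[0.093, -0.003, -0.996], [0.996, 0.0, 0.093], [-0.0, -1.0, 0.003]]
wrist_force: [0.1, 0.4, 1.3]
opening: 0.038
time: 10.5
eef_pos: [0.433, 0.0214, 0.0562]
tcp_rot: [[0.093, 0.001, -0.996], [0.996, -0.0, 0.093], [0.0, -1.0, -0.001]]
wrist_force: [0.1, 0.3, -0.0]
opening: 0.0061
[0.43303771 0.02143394 0.0561958 ] 10.5 [ 0.11366914  0.26709826 -0.01193478] 0.006053505020237103
```

View pics/i_sc.png

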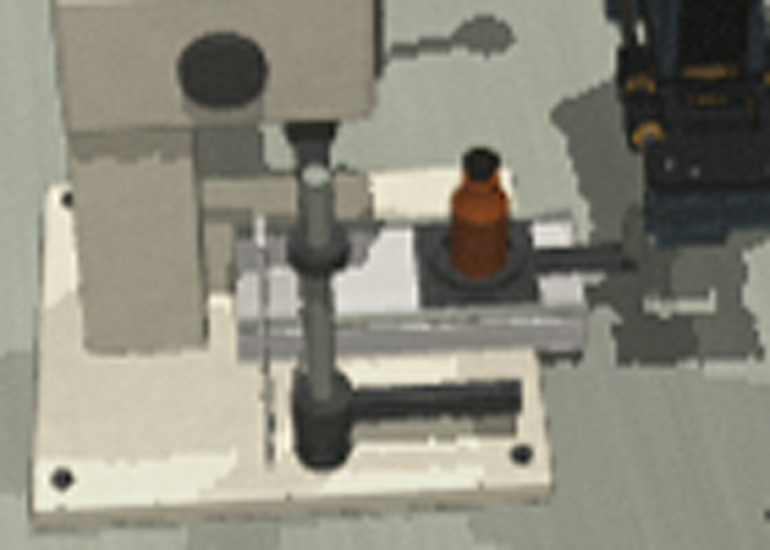

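```bash
python3 -m creep '[0.005,-0.0005,0,0, 0.01,-0.001,0,0, 0.018,-0.0017,0,0, 0.026,-0.0024,0,0, 0.034,-0.0031,0,0, 0.042,-0.0039,0,0, 0.05,-0.0046,0,0, 0.058,-0.0054,0,0, 0.066,-0.0061,0,0, 0.073,-0.0067,0,0]'
python3 -m creep '[0.004,-0.0004,0,0, 0.007,-0.0006,0,0, 0.009,-0.0008,0,0, 0.009,-0.0008,0,0]'
```

```text
time: 11.55
eef_pos: [0.5062, 0.0147, 0.0554]
tcp_rot: [[0.093, 0.0, -0.996], [0.996, 0.0, 0.093], [0.0, -1.0, -0.0]]
wrist_force: [-1.1, 0.2, 0.6]
opening: 0.0005
time: 11.95
eef_pos: [0.5147, 0.0139, 0.0555]
tcp_rot: [[0.093, 0.0, -0.996], [0.996, -0.0, 0.093], [-0.0, -1.0, -0.0]]
wrist_force: [-0.0, 0.5, 1.1]
opening: 0.0005
```

```bash
for i in 1 2 3; do python3 -m creep '[0.001,-0.0001,0,0, 0.002,-0.0002,0,0]' | egrep 'eef|force'; done
```

```text
eef_pos: [0.5163, 0.0137, 0.0554]
wrist_force: [-2.2, 0.8, 1.2]
eef_pos: [0.5185, 0.0135, 0.0554]
wrist_force: [-1.2, 0.0, 0.6]
eef_pos: [0.5206, 0.0133, 0.0554]
wrist_force: [-1.8, -0.0, 1.4]
```

```bash
for i in 1 2 ; do python3 -m creep '[0.001,-0.0001,0,0, 0.001,-0.0001,0,0]' | egrep 'eef|force'; done
```

```text
eef_pos: [0.5207, 0.0133, 0.0552]
wrist_force: [-6.7, 0.9, 3.6]
eef_pos: [0.5209, 0.0133, 0.0551]
wrist_force: [-11.2, 2.5, 8.3]
```

Carrier is home: firm contact at x=0.5207, with 0.521 predicted. Backing off, rising and checking.

```bash
python3 -m creep '[-0.03,0.003,0,0, -0.06,0.006,0.01,0, -0.06,0.006,0.055,0, -0.06,0.006,0.1,0, -0.06,0.006,0.145,0, -0.06,0.006,0.19,0, -0.06,0.006,0.235,0, -0.06,0.006,0.28,0, -0.06,0.006,0.32,0, -0.06,0.006,0.32,0]'
python3 - <<'E'
from h import *
for n in("scene","top"): grab(n,"j_"+n)
p=cv2.imread("pics/j_scene.png"); cv2.imwrite("pics/j_sc.png",cv2.resize(p[140:310,190:330],None,fx=3.5,fy=3.5,interpolation=cv2.INTER_CUBIC))
pose=(0.6227,0.0057,np.radians(-5.3))
print(w((-108.6,-125,333),pose))
E
```

```text
time: 13.95
eef_pos: [0.4647, 0.0191, 0.3812]
tcp_rot: [[0.093, 0.009, -0.996], [0.996, -0.0, 0.093], [0.001, -1.0, -0.009]]
wrist_force: [1.1, 0.2, -0.6]
opening: 0.0007
[ 0.50301797 -0.10873414  0.333     ]
```

View pics/j_sc.png

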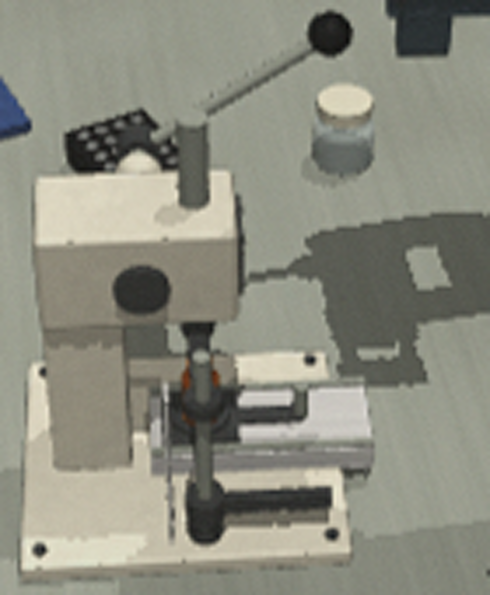

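```bash
python3 -m creep '[0.01,-0.04,0,0, 0.022,-0.08,0,0, 0.032,-0.11,0,0, 0.037,-0.128,0,0, 0.037,-0.128,0,0, 0.037,-0.128,0,0]'
python3 - <<'E'
from h import *
print(manip.read_state()["eef_pos"])
grab("wrist","k_w");grab("top","k_t")
z=np.load("k_w.npz"); ci={k:z[k] for k in["fx","fy","cx","cy","R","t"]}
pose=(0.6227,0.0057,np.radians(-5.3))
print(proj(w((-108.6,-125,316),pose),ci)); print(np.mean([z["d"][v,u] for u in range(275,290) for v in range(185,200)]))
E
```

```text
time: 14.65
eef_pos: [0.499, -0.1086, 0.374]
tcp_rot: [[0.093, -0.002, -0.996], [0.996, 0.001, 0.093], [0.0, -1.0, 0.002]]
wrist_force: [0.4, 0.1, 0.2]
opening: 0.0005
[ 0.49896681 -0.10864476  0.37404099]
[284.24711335 232.30460238]
0.5526479
```

View pics/k_w.png

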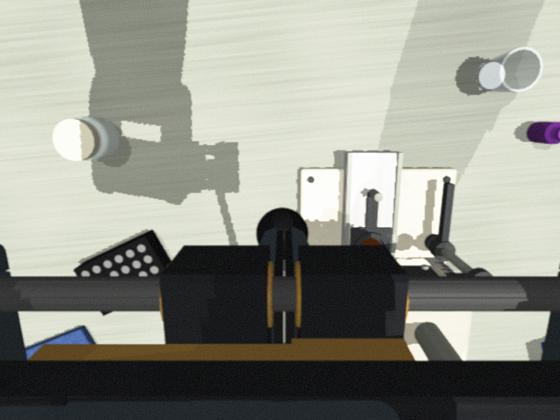

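```bash
python3 - <<'E'
import numpy as np
for q in np.arange(0,.81,.05):
    a=.6-q; px=40-180*np.cos(a); dz=180*(np.sin(a)-np.sin(.6)); dx=px-(40-180*np.cos(.6))
    print(round(q,2),"ram",round(40*q,1),"dpress x",round(dx,1),"world",(round(dx*.9957,1),round(-dx*.0924,1)),"dz",round(dz,1))
E
python3 -m creep '[0,0,-0.02,0, 0,0,-0.034,0, 0,0,-0.038,0, 0,0,-0.038,0]'
python3 -m creep '[0,0,-0.002,0, 0,0,-0.004,0]'
```

```text
0.0 ram 0.0 dpress x 0.0 world (np.float64(0.0), np.float64(-0.0)) dz 0.0
0.05 ram 2.0 dpress x -4.9 world (np.float64(-4.9), np.float64(0.5)) dz -7.6
0.1 ram 4.0 dpress x -9.4 world (np.float64(-9.4), np.float64(0.9)) dz -15.3
0.15 ram 6.0 dpress x -13.5 world (np.float64(-13.5), np.float64(1.2)) dz -23.3
0.2 ram 8.0 dpress x -17.2 world (np.float64(-17.2), np.float64(1.6)) dz -31.5
0.25 ram 10.0 dpress x -20.5 world (np.float64(-20.4), np.float64(1.9)) dz -39.9
0.3 ram 12.0 dpress x -23.4 world (np.float64(-23.3), np.float64(2.2)) dz -48.4
0.35 ram 14.0 dpress x -25.8 world (np.float64(-25.7), np.float64(2.4)) dz -57.1
0.4 ram 16.0 dpress x -27.9 world (np.float64(-27.7), np.float64(2.6)) dz -65.9
0.45 ram 18.0 dpress x -29.4 world (np.float64(-29.3), np.float64(2.7)) dz -74.7
0.5 ram 20.0 dpress x -30.5 world (np.float64(-30.4), np.float64(2.8)) dz -83.7
0.55 ram 22.0 dpress x -31.2 world (np.float64(-31.1), np.float64(2.9)) dz -92.6
0.6 ram 24.0 dpress x -31.4 world (np.float64(-31.3), np.float64(2.9)) dz -101.6
0.65 ram 26.0 dpress x -31.2 world (np.float64(-31.1), np.float64(2.9)) dz -110.6
0.7 ram 28.0 dpress x -30.5 world (np.float64(-30.4), np.float64(2.8)) dz -119.6
0.75 ram 30.0 dpress x -29.4 world (np.float64(-29.3), np.float64(2.7)) dz -128.5
0.8 ram 32.0 dpress x -27.9 world (np.float64(-27.7), np.float64(2.6)) dz -137.4
time: 15.15
eef_pos: [0.4992, -0.1084, 0.3369]
tcp_rot: [[0.092, -0.001, -0.996], [0.996, 0.0, 0.092], [0.0, -1.0, 0.001]]
wrist_force: [-0.4, 0.5, 0.6]
opening: 0.0004
time: 15.35
eef_pos: [0.4998, -0.1089, 0.334]
tcp_rot: [[0.093, 0.001, -0.996], [0.996, -0.0, 0.093], [-0.0, -1.0, -0.001]]
wrist_force: [0.1, -0.8, -0.3]
opening: 0.0006
```

```bash
python3 -m creep '[-0.005,0.0005,-0.008,0, -0.0094,0.0009,-0.0155,0, -0.0135,0.0012,-0.0235,0, -0.017,0.0016,-0.0315,0, -0.0204,0.0019,-0.04,0, -0.0233,0.0022,-0.0485,0, -0.0257,0.0024,-0.057,0, -0.0277,0.0026,-0.066,0, -0.0293,0.0027,-0.075,0, -0.0303,0.0028,-0.082,0]'
python3 - <<'E'
from h import *
grab("scene","l_s");p=cv2.imread("pics/l_s.png"); cv2.imwrite("pics/l_sc.png",cv2.resize(p[140:310,190:330],None,fx=3.5,fy=3.5,interpolation=cv2.INTER_CUBIC))
E
```

```text
time: 16.35
eef_pos: [0.4689, -0.106, 0.2505]
tcp_rot: [[0.093, -0.001, -0.996], [0.996, 0.0, 0.093], [0.0, -1.0, 0.001]]
wrist_force: [-1.6, 0.4, 3.0]
opening: 0.0001
```

View pics/l_sc.png

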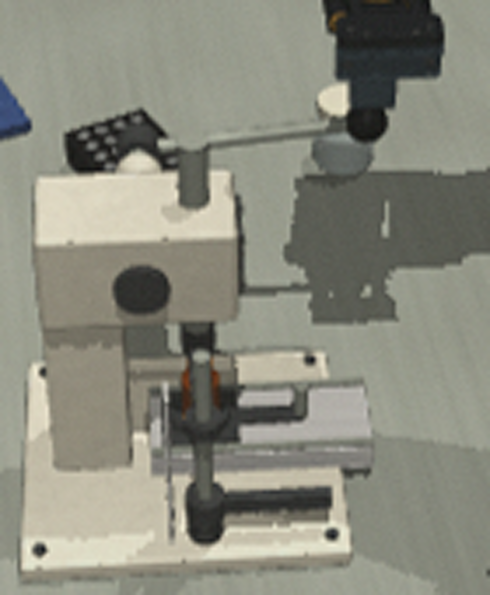

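```bash
python3 -m creep '[-0.0004,0,-0.005,0, -0.0008,0,-0.01,0, -0.001,0.0001,-0.015,0, -0.001,0.0001,-0.019,0, -0.001,0.0001,-0.022,0]'|egrep 'eef|force'
for i in 1 2 3; do python3 -m creep '[0,0,-0.001,0, 0,0,-0.002,0, 0,0,-0.002,0]' |egrep 'eef|force'; done
```

```text
eef_pos: [0.4678, -0.106, 0.2293]
wrist_force: [-8.2, -0.1, 9.7]
eef_pos: [0.4677, -0.106, 0.2273]
wrist_force: [-7.1, 0.6, 7.5]
eef_pos: [0.4678, -0.106, 0.2254]
wrist_force: [-6.6, -0.7, 8.9]
eef_pos: [0.4678, -0.106, 0.2234]
wrist_force: [-7.2, -0.6, 7.6]
```

```bash
for i in 1; do python3 -m creep '[-0.001,0,-0.001,0, -0.0015,0,-0.002,0, -0.0015,0,-0.002,0]' |egrep 'eef|force'; python3 -m creep '[-0.0002,0,-0.001,0, -0.0003,0,-0.002,0, -0.0003,0,-0.002,0]' |egrep 'eef|force'; python3 -m creep '[-0.0002,0,-0.001,0, -0.0003,0,-0.002,0, -0.0003,0,-0.002,0]' |egrep 'eef|force';done
```

```text
eef_pos: [0.4675, -0.1061, 0.222]
wrist_force: [-1.1, 0.9, 7.7]
eef_pos: [0.4674, -0.106, 0.2201]
wrist_force: [0.2, 2.5, 8.2]
eef_pos: [0.4673, -0.1061, 0.2182]
wrist_force: [0.7, 2.8, 8.4]
```

```bash
for i in 1 2 3; do python3 -m creep '[-0.0001,0,-0.0005,0, -0.0001,0,-0.001,0, -0.0001,0,-0.001,0]' |egrep 'eef|force'; done
```

```text
eef_pos: [0.4673, -0.1061, 0.2172]
wrist_force: [1.9, 1.8, 8.9]
eef_pos: [0.4673, -0.1061, 0.2163]
wrist_force: [1.0, 1.9, 9.8]
eef_pos: [0.4673, -0.1061, 0.2153]
wrist_force: [2.1, 2.8, 8.9]
```

```bash
for i in 1 2 3; do python3 -m creep '[-0.0001,0,-0.0005,0, -0.0001,0,-0.001,0, -0.0001,0,-0.001,0]' |egrep 'eef|force'; python3 -c "
from h import *
print(np.mean([manip.read_state()['wrist_force'] for _ in range(5)],0).round(1))"; done
```

```text
eef_pos: [0.4672, -0.1061, 0.2144]
wrist_force: [1.9, 2.1, 9.7]
[1.9 2.1 9.7]
eef_pos: [0.4672, -0.1061, 0.2134]
wrist_force: [3.3, 1.8, 9.3]
[3.3 1.8 9.3]
eef_pos: [0.4672, -0.1061, 0.2125]
wrist_force: [3.5, 2.9, 9.3]
[3.5 2.9 9.3]
```

```bash
for i in 1 2 3 4; do python3 -m creep '[0,0,-0.0004,0, 0,0,-0.0008,0, 0,0,-0.0008,0]' |egrep 'eef|force'; done
```

```text
eef_pos: [0.4672, -0.1061, 0.2117]
wrist_force: [3.1, 3.2, 9.0]
eef_pos: [0.4672, -0.1061, 0.2109]
wrist_force: [3.6, 2.2, 9.3]
eef_pos: [0.4673, -0.1061, 0.2102]
wrist_force: [1.5, 3.1, 11.1]
eef_pos: [0.4674, -0.1061, 0.2096]
wrist_force: [2.0, 4.0, 13.8]
```

The resistance has clearly firmed up, at about 4 N/mm beyond z≈0.2107. I'm holding at 13.8 N and recording the depth visually.

Run:
```python
from h import *
s=manip.read_state(); print(s["eef_pos"],s["wrist_force"],s["time"])
P=[];D=[]
for i in range(4):
    p,d,ci=grab("scene","m_s%d"%i); P.append(p.astype(float)); D.append(d)
s=manip.read_state(); print(s["eef_pos"],s["wrist_force"],s["time"])
a=np.mean(P,0); np.savez("m_mean.npz",p=a,d=np.median(D,0),**ci)
cv2.imwrite("pics/m_sc.png",cv2.resize(np.clip(a*1.5,0,255).astype(np.uint8)[195:305,210:280],None,fx=7,fy=5.45,interpolation=cv2.INTER_CUBIC))
grab("top","m_t")
```

```text
[ 0.4673699  -0.10612131  0.20957438] [ 1.98502611  4.04873121 13.75780336] 21.7
[ 0.46737769 -0.10613466  0.20959583] [ 2.13863419  2.36366075 12.89100245] 21.9
```

View pics/m_sc.png

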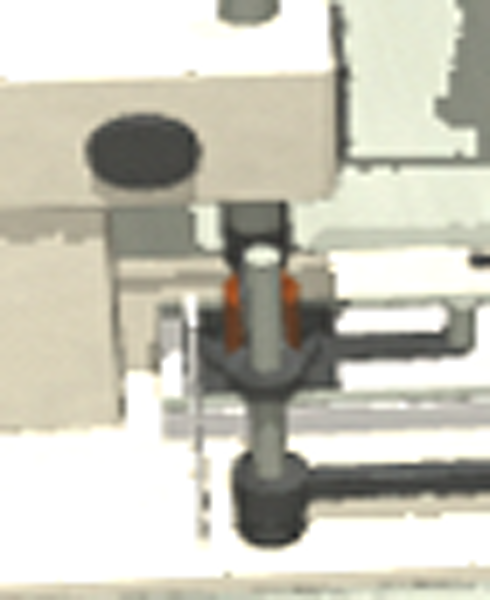

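```bash
python3 -m creep '[-0.001,0,0.006,0, -0.001,0,0.0125,0, -0.001,0.0001,0.0215,0, -0.001,0.0001,0.0305,0, 0,0,0.0394,0, 0.001,-0.0001,0.0484,0, 0.0024,-0.0002,0.0572,0, 0.0044,-0.0004,0.066,0, 0.0068,-0.0006,0.0747,0, 0.0097,-0.0009,0.0832,0]'
python3 -m creep '[0.0035,-0.0003,0.0085,0, 0.007,-0.0006,0.0165,0, 0.011,-0.001,0.0245,0, 0.0155,-0.0014,0.0325,0, 0.02,-0.0019,0.04,0, 0.02,-0.0019,0.05,0, 0.02,-0.0019,0.07,0, 0.02,-0.0019,0.085,0]'
python3 - <<'E'
from h import *
s=manip.read_state(); print(s["wrist_force"])
grab("scene","n_s");p=cv2.imread("pics/n_s.png"); cv2.imwrite("pics/n_sc.png",cv2.resize(p[140:310,190:330],None,fx=3.5,fy=3.5,interpolation=cv2.INTER_CUBIC))
E
```

```text
time: 22.95
eef_pos: [0.4754, -0.1069, 0.2921]
tcp_rot: [[0.093, -0.0, -0.996], [0.996, -0.0, 0.093], [-0.0, -1.0, 0.0]]
wrist_force: [0.3, -0.4, 1.9]
opening: 0.0008
time: 23.75
eef_pos: [0.4951, -0.1087, 0.3777]
tcp_rot: [[0.093, -0.0, -0.996], [0.996, 0.0, 0.093], [-0.0, -1.0, 0.0]]
wrist_force: [0.5, -0.5, -0.5]
opening: 0.0002
[ 0.46341175 -0.46851931 -0.50876934]
```

View pics/n_sc.png

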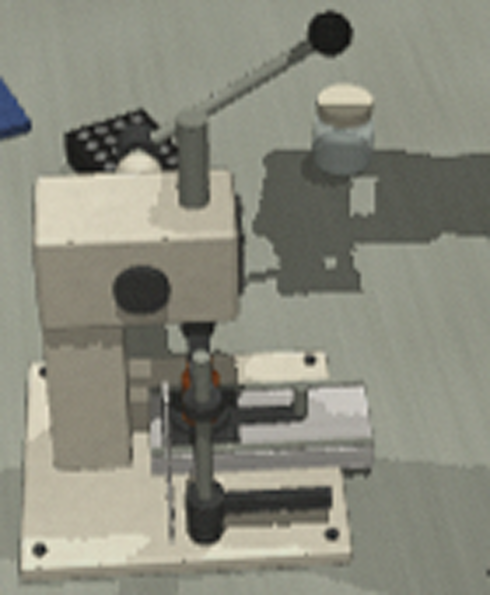

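Lever is fully up again, with the knob back at the same pixel (330,33). Moving to the stop tab with the gripper half open.

```bash
python3 -m creep '[0,0.04,0,0, 0,0.085,0,0, 0,0.13,0,0, 0,0.175,-0.03,0, 0,0.21,-0.07,0, 0,0.22,-0.115,0, 0,0.22,-0.16,0, 0,0.22,-0.195,0, 0,0.22,-0.2077,0, 0,0.22,-0.2077,0]' 115 30
python3 -m creep '[0,0,0,0, 0,0,0,0]'
python3 - <<'E'
from h import *
s=manip.read_state(); print(s["eef_pos"],s["opening"],s["time"])
p,d,ci=grab("wrist","o_w"); W=cloud(d,ci)
pose=(0.6225,0.0040,np.radians(-5.3)); c,s=np.cos(pose[2]),np.sin(pose[2])
for q in vision.recognise("wrist","stop_tab"): print(q)
for z in (40,47,55,58): print(z,proj(w((-95,100,z),pose),ci),proj(w((-60,100,z),pose),ci))
E
```

```text
time: 24.8
eef_pos: [0.4944, 0.111, 0.1677]
tcp_rot: [[0.093, -0.003, -0.996], [0.996, -0.001, 0.093], [-0.001, -1.0, 0.003]]
wrist_force: [-0.1, -0.3, 0.4]
opening: 0.0501
time: 25.0
eef_pos: [0.4964, 0.1113, 0.1707]
tcp_rot: [[0.093, 0.003, -0.996], [0.996, 0.001, 0.093], [0.001, -1.0, -0.003]]
wrist_force: [-0.6, 0.1, 0.9]
opening: 0.0499
[0.49642129 0.11134336 0.17067234] 0.04989533213182804 25.0
{'location': [0.5988, 0.1104, 0.059], 'confidence': 0.59}
40 [289.2443457  246.34623851] [289.12416945 283.59313439]
47 [289.37282094 249.19379368] [289.2466075  287.14943989]
55 [289.52665178 252.60333626] [289.39302337 291.40219931]
58 [289.58637515 253.92705884] [289.44981331 293.05170615]
```

View pics/o_w.png

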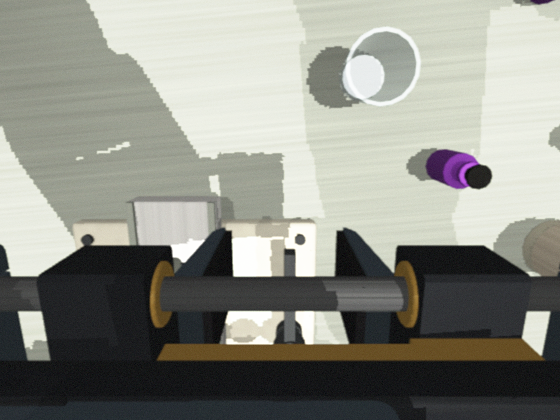

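Run:
```python
from h import *
z=np.load("o_w.npz"); ci={k:z[k] for k in["fx","fy","cx","cy","R","t"]}; W=cloud(z["d"],ci)
q=W[256:273,286:293].reshape(-1,3); print(np.nanmedian(q,0),np.nanstd(q,0)); q=W[235:245,255:275].reshape(-1,3); print("base",np.nanmedian(q,0))
print(z["p"].max(-1)[260,275:305], z["p"].max(-1)[240:260,289])
for t in ("b_scene",):
    z=np.load(t+".npz"); ci={k:z[k] for k in["fx","fy","cx","cy","R","t"]}; W=cloud(z["d"],ci)
    for u in range(252,286,4):
        print(u,[tuple((W[v,u]*1000).round(0)) for v in range(280,287,2)])
```

```text
[0.54597629 0.11108457 0.05809374] [0.00436238 0.0016827  0.00062794]
base [0.53631163 0.08984775 0.01799374]
[190 192 194 190 194 195 192 190 156 114  91 100  95  95  97 100  94  95
  92  87 168 254 255 254 254 254 254 254 254 254] [254 254 254 254 254 254 255 255 221  94  35  33  45  37  55  85  99  94
  94  97]
252 [(np.float64(621.0), np.float64(106.0), np.float64(63.0)), (np.float64(622.0), np.float64(108.0), np.float64(58.0)), (np.float64(623.0), np.float64(120.0), np.float64(64.0)), (np.float64(623.0), np.float64(116.0), np.float64(52.0))]
256 [(np.float64(605.0), np.float64(66.0), np.float64(18.0)), (np.float64(611.0), np.float64(111.0), np.float64(60.0)), (np.float64(611.0), np.float64(111.0), np.float64(51.0)), (np.float64(612.0), np.float64(114.0), np.float64(47.0))]
260 [(np.float64(600.0), np.float64(107.0), np.float64(61.0)), (np.float64(601.0), np.float64(110.0), np.float64(56.0)), (np.float64(601.0), np.float64(113.0), np.float64(52.0)), (np.float64(601.0), np.float64(113.0), np.float64(44.0))]
264 [(np.float64(589.0), np.float64(106.0), np.float64(57.0)), (np.float64
[... 643 characters left out ...]
p.float64(558.0), np.float64(109.0), np.float64(55.0)), (np.float64(560.0), np.float64(120.0), np.float64(60.0)), (np.float64(559.0), np.float64(115.0), np.float64(47.0)), (np.float64(555.0), np.float64(95.0), np.float64(17.0))]
280 [(np.float64(548.0), np.float64(112.0), np.float64(57.0)), (np.float64(549.0), np.float64(118.0), np.float64(56.0)), (np.float64(549.0), np.float64(119.0), np.float64(49.0)), (np.float64(544.0), np.float64(96.0), np.float64(16.0))]
284 [(np.float64(538.0), np.float64(117.0), np.float64(61.0)), (np.float64(539.0), np.float64(121.0), np.float64(57.0)), (np.float64(538.0), np.float64(118.0), np.float64(46.0)), (np.float64(534.0), np.float64(98.0), np.float64(16.0))]
```

Tab top is at 58.1 mm, so the stop top is at 61.1 mm. Before setting the stop I'll refine the pressed depth by comparing images of the ram rod and bracket, pressed against at rest.

Run:
```python
from h import *
pose=(0.6225,0.0045,np.radians(-5.3)); c,s=np.cos(pose[2]),np.sin(pose[2])
def P(W): dx,dy=W[...,0]-pose[0],W[...,1]-pose[1]; return np.stack([c*dx+s*dy,-s*dx+c*dy,W[...,2]],-1)*1000
for tag in ["b_top","j_top","k_t","m_t","b_scene","j_scene","l_s","m_s0","m_s1","m_s2","m_s3","n_s"]:
    z=np.load(tag+".npz"); ci={k:z[k] for k in["fx","fy","cx","cy","R","t"]}; Q=P(cloud(z["d"],ci))
    m=(np.hypot(Q[...,0],Q[...,1])<9)&(Q[...,2]>263)
    zz=Q[m][:,2]
    b=(abs(Q[...,0])<14)&(Q[...,1]>48)&(Q[...,1]<80)&(Q[...,2]>100)&(Q[...,2]<200)
    h=(Q[...,0]>20)&(Q[...,0]<100)&(abs(Q[...,1])<30)&(Q[...,2]>250)&(Q[...,2]<270)
    print(tag,"rod",len(zz),np.percentile(zz,[50,85,97]).round(1) if len(zz) else "","bracket",b.sum(),np.median(Q[b][:,2]).round(2) if b.sum() else "","head",np.median(Q[h][:,2]).round(2))
```

```text
b_top rod 41 [333.7 334.9 335.9] bracket 68 161.03 head 260.36
j_top rod 42 [333.6 335.5 336.3] bracket 67 161.25 head 260.39
k_t rod 40 [333.9 336.6 337.8] bracket 68 160.61 head 260.43
m_t rod 39 [304.3 306.4 307.2] bracket 62 132.73 head 260.47
b_scene rod 46 [329.5 332.8 333.3] bracket 17 160.0 head 258.39
j_scene rod 42 [330.4 332.7 334. ] bracket 18 159.73 head 258.6
l_s rod 34 [312.  313.6 315.1] bracket 10 139.33 head 258.49
m_s0 rod 29 [301.9 304.  304.6] bracket 15 130.65 head 258.5
m_s1 rod 35 [301.7 303.9 304.5] bracket 16 130.45 head 258.53
m_s2 rod 38 [301.6 303.8 304.7] bracket 15 131.17 head 258.33
m_s3 rod 46 [301.6 304.  304.9] bracket 14 129.23 head 258.59
n_s rod 48 [328.2 332.5 333.4] bracket 20 160.27 head 258.47
```

```bash
python3 -m creep '[0.025,0,-0.01,0, 0.05,0,-0.03,0, 0.05,0,-0.07,0, 0.05,0,-0.105,0, 0.05,0,-0.13,0, 0.05,0,-0.139,0, 0.05,0,-0.139,0, 0.05,0,-0.139,0]'
python3 - <<'E'
from h import *
grab("scene","p_s");p=cv2.imread("pics/p_s.png"); cv2.imwrite("pics/p_sc.png",cv2.resize(p[140:310,190:330],None,fx=3.5,fy=3.5,interpolation=cv2.INTER_CUBIC))
E
```

```text
time: 25.9
eef_pos: [0.5462, 0.1114, 0.0311]
tcp_rot: [[0.093, 0.002, -0.996], [0.996, 0.0, 0.093], [0.0, -1.0, -0.002]]
wrist_force: [0.7, -0.7, 0.3]
opening: 0.0504
```

View pics/p_sc.png

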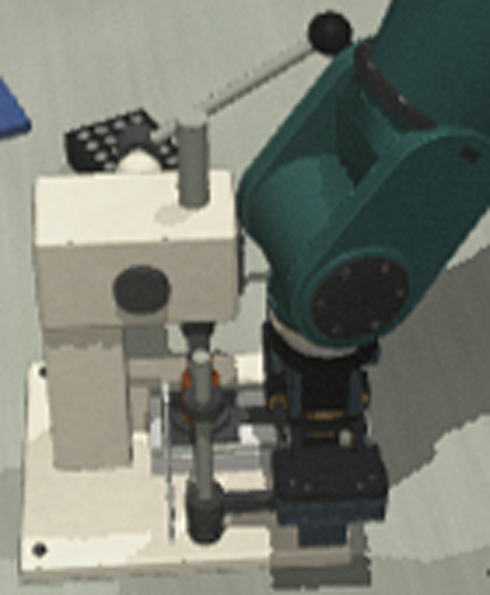

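```bash
python3 -m creep '[0,0,0,0, 0,0,0,0, 0,0,0,0, 0,0,0,0, 0,0,0,0, 0,0,0,0, 0,0,0,0]' 255 30
```

```text
time: 26.65
eef_pos: [0.5452, 0.1115, 0.0297]
tcp_rot: [[0.093, 0.0, -0.996], [0.996, 0.0, 0.093], [0.0, -1.0, -0.0]]
wrist_force: [-0.4, 3.8, 1.2]
opening: 0.0097
```

```bash
python3 -m creep '[0,0,0.002,0, 0,0,0.006,0, 0,0,0.012,0, 0,0,0.018,0, 0,0,0.024,0, 0,0,0.03,0, 0,0,0.03,0]'
python3 -m creep '[0,0,0.006,0, 0,0,0.012,0, 0,0,0.018,0, 0,0,0.024,0, 0,0,0.027,0, 0,0,0.027,0, 0,0,0.027,0]'
python3 - <<'E'
from h import *
grab("wrist","q_w")
pose=(0.6225,0.0040,np.radians(-5.3)); c,s=np.cos(pose[2]),np.sin(pose[2])
def P(W): dx,dy=W[...,0]-pose[0],W[...,1]-pose[1]; return np.stack([c*dx+s*dy,-s*dx+c*dy,W[...,2]],-1)*1000
for n in("scene","top"):
    grab(n,"q_"+n);z=np.load("q_"+n+".npz"); ci={k:z[k] for k in["fx","fy","cx","cy","R","t"]}; Q=P(cloud(z["d"],ci))
    m=(abs(Q[...,1]-100)<4)&(Q[...,0]>-60)&(Q[...,0]<-20)&(Q[...,2]>30)&(Q[...,2]<150); print(n,m.sum(),np.percentile(Q[m][:,2],[10,50,90]) if m.sum() else "")
p=cv2.imread("pics/q_scene.png"); cv2.imwrite("pics/q_sc.png",cv2.resize(p[140:310,190:330],None,fx=3.5,fy=3.5,interpolation=cv2.INTER_CUBIC))
E
```

```text
time: 27.35
eef_pos: [0.5452, 0.1115, 0.0602]
tcp_rot: [[0.093, 0.0, -0.996], [0.996, 0.0, 0.093], [0.0, -1.0, -0.0]]
wrist_force: [-1.4, 5.1, 4.0]
opening: 0.0098
time: 28.05
eef_pos: [0.5452, 0.1115, 0.087]
tcp_rot: [[0.093, 0.0, -0.996], [0.996, 0.0, 0.093], [0.0, -1.0, -0.0]]
wrist_force: [-1.6, 4.7, 3.3]
opening: 0.0098
scene 32 [100.39080653 111.89204486 115.49558295]
top 0
```

View pics/q_sc.png

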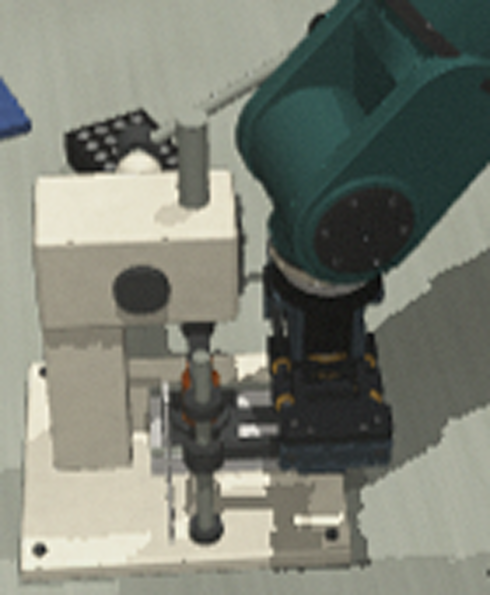

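View pics/q_w.png

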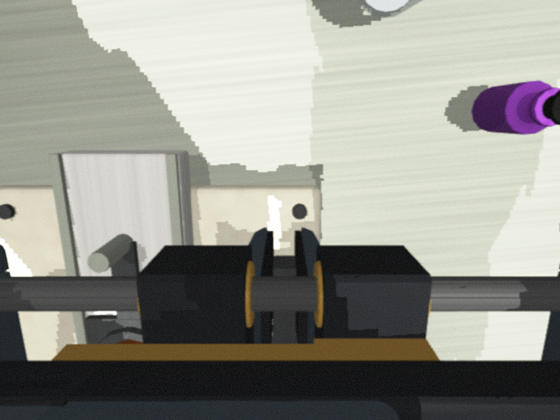

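```bash
python3 -m creep '[0,0,0.001,0, 0,0,0.002,0, 0,0,0.002,0, 0,0,0.002,0]'
python3 -m creep '[0,0,0,0, 0,0,0,0, 0,0,0,0, 0,0,0,0]' 115
python3 -m creep '[-0.02,0.002,0,0, -0.045,0.004,0.02,0, -0.06,0.0055,0.055,0, -0.06,0.0055,0.085,0, -0.06,0.0055,0.085,0, -0.06,0.0055,0.085,0]'
python3 - <<'E'
from h import *
pose=(0.6225,0.0040,np.radians(-5.3)); c,s=np.cos(pose[2]),np.sin(pose[2])
def P(W): dx,dy=W[...,0]-pose[0],W[...,1]-pose[1]; return np.stack([c*dx+s*dy,-s*dx+c*dy,W[...,2]],-1)*1000
for n in("wrist","scene","top","scene","top","wrist"):
    grab(n,"r_"+n);z=np.load("r_"+n+".npz"); ci={k:z[k] for k in["fx","fy","cx","cy","R","t"]}; Q=P(cloud(z["d"],ci))
    m=(abs(Q[...,1]-100)<3.5)&(Q[...,0]>-93)&(Q[...,0]<-20)&(Q[...,2]>60)&(Q[...,2]<150)
    b=(abs(Q[...,1]-60)<10)&(Q[...,0]>-105)&(Q[...,0]<-40)&(abs(Q[...,2]-18)<5)
    print(n,m.sum(),np.percentile(Q[m][:,2],[10,50,75,90]).round(2) if m.sum() else "", np.median(Q[b][:,2]) if b.sum() else "",b.sum())
p=cv2.imread("pics/r_scene.png"); cv2.imwrite("pics/r_sc.png",cv2.resize(p[140:310,190:330],None,fx=3.5,fy=3.5,interpolation=cv2.INTER_CUBIC))
E
```

```text
time: 28.6
eef_pos: [0.5452, 0.1115, 0.0886]
tcp_rot: [[0.093, 0.0, -0.996], [0.996, 0.0, 0.093], [0.0, -1.0, -0.0]]
wrist_force: [1.8, 4.8, -3.1]
opening: 0.0098
time: 29.0
eef_pos: [0.5452, 0.1111, 0.0887]
tcp_rot: [[0.093, -0.0, -0.996], [0.996, -0.0, 0.093], [-0.0, -1.0, 0.0]]
wrist_force: [0.2, 0.1, 0.9]
opening: 0.0389
time: 29.6
eef_pos: [0.4855, 0.1168, 0.1742]
tcp_rot: [[0.093, 0.001, -0.996], [0.996, 0.0, 0.093], [0.0, -1.0, -0.001]]
wrist_force: [1.0, -0.5, -0.1]
opening: 0.0498
wrist 329 [116.09 116.86 117.27 117.64] 17.972711760273043 737
scene 59 [100.46 114.59 115.88 117.  ] 17.046890414056467 118
top 4 [116.57 117.81 118.06 118.32] 18.685169527616065 69
scene 68 [105.75 114.54 115.82 117.56] 16.81388639728012 120
top 6 [114.88 118.12 120.05 120.36] 18.91374179377145 70
wrist 329 [116.06 116.85 117.28 117.69] 17.96119806537231 700
```

View pics/r_sc.png

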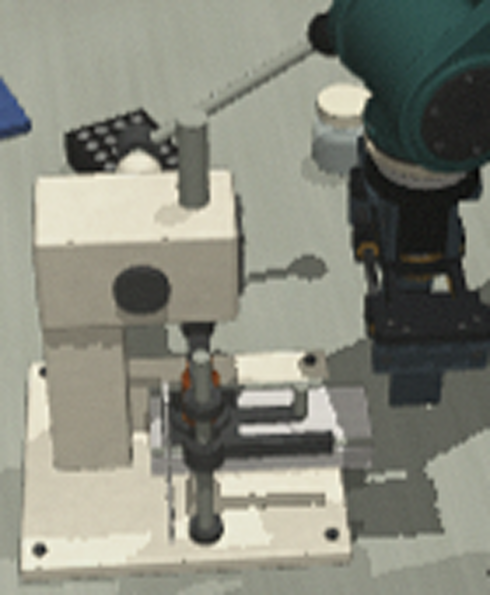

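View pics/r_wrist.png

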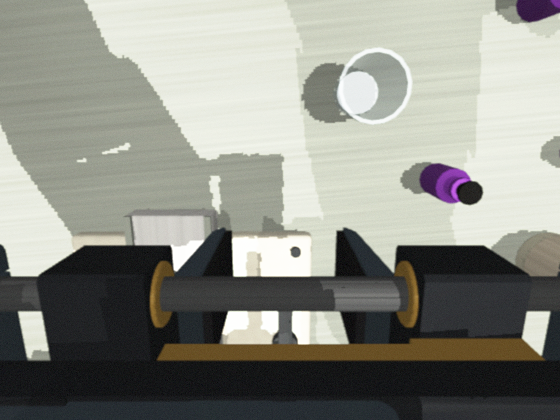

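Wrist depth puts the tab top at 116.9 mm (base reads 18.0, as it should), so the stop top is at about 119.9 mm. The target is about 120.1 mm (149 − 28.85). Final checks before handing in.

Run:
```python
from h import *
a=cv2.imread("pics/b_top.png").astype(int);b=cv2.imread("pics/r_top.png").astype(int)
A=cv2.imread("pics/b_scene.png").astype(int);B=cv2.imread("pics/r_scene.png").astype(int)
for nm,(u0,u1,v0,v1) in dict(bottle=(270,308,335,390),jar=(275,302,160,190),rack=(205,240,168,190),beaker=(328,356,283,318),v1=(308,326,314,342),v2=(326,345,358,386),v3=(372,392,332,360),knob=(276,294,140,158)).items():
    print(nm, np.abs(A[v0:v1,u0:u1]-B[v0:v1,u0:u1]).mean().round(1))
cv2.imwrite("pics/s1.png",np.hstack([A[130:400,180:410],B[130:400,180:410]]).astype(np.uint8))
cv2.imwrite("pics/s2.png",cv2.resize(B[230:290,215:285].astype(np.uint8),None,fx=9,fy=9,interpolation=cv2.INTER_CUBIC))
```

```text
bottle 14.5
jar 38.3
rack 12.9
beaker 12.2
v1 6.3
v2 12.4
v3 11.9
knob 37.5
```

View pics/s1.png

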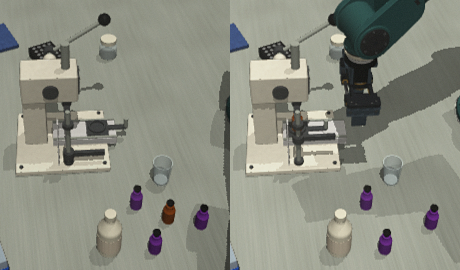

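View pics/s2.png

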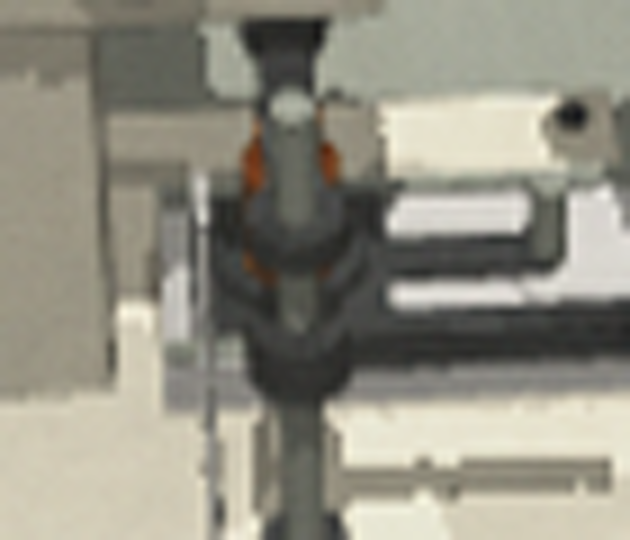

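The vial stands under the raised ram with the stop below the bracket, the bystanders look unmoved, and the arm is clear. Handing in.

Run:
```python
from bench import manip, order
s=manip.read_state(); print(s["time"],s["wrist_force"])
print(order.job_done())
```

```text
29.9 [-0.03296767  0.2083322  -0.26142298]
the job is handed in; nothing more can be done
None
```

The job is done and handed in at 29.9 s. The amber vial is stoppered and left under the raised ram, and the stop is set to the pressed depth.

- **Loading:** I stood the vial in the nest and pushed the carrier until it met its end stop firmly, at 0.5207 m against a predicted 0.521 m.
- **Pressing:** The lever went down until resistance rose at about 4 N/mm, and I held it at about 13–14 N. While the stopper slid in, the reading was 8–10 N, above the stated 4–7 N. Early on it came with about 7 N of sideways drag on the knob. The lever then rose fully, and the knob was back at its starting pixel.
- **Ram depth:** About 28.85 mm. The knob geometry gave 29.0 mm, the rod and bracket pictures 28.2–29.4 mm, and the nest height about 28.6 mm.
- **Stop setting:** Its top face is at about 119.9 mm, against a target of about 120.1 mm. I did not test it by lowering the bracket onto the stop.
- **Last checks:** The arm was clear, with wrist force near 0 N. The bystanders looked unmoved by eye, though part of the jar was hidden behind the arm. The pixel comparison did not settle it, because shadows and the arm changed the picture.

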